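# Snap the parts-case lid shut all round

### The arm

A 6-joint arm with a two-finger parallel gripper is mounted at the origin on a cart in front of the work surface, level with it; the furniture and walls round the work are solid. World frame = base frame: x ahead of the robot, y to its left, z up, the work surface at z = 0. Lengths are in m, angles in degrees, forces in N, time in s.
With the tool pointing down it reaches from about 0.275 to 0.825 m from the base axis. Payload 4.9 kg.
Tool frame: the origin (TCP) lies on the centre line of the jaws, within the pads' length; the fingertips stand bot.tip_reach ahead of it and the grasp point (between the pads) is the TCP (bot.tip_reach is the distance from the TCP to the fingertips, in m); z points along the fingers, y is the line along which they close (so a half turn about z gives the same grasp; the last joint's range is limited). The gripper opens to 85 mm and grips with 20 to 120 N. Pads are 22 mm wide; open, the fingers measure 114 mm over their backs; the gripper's body (76 mm by 85 mm) begins 54 mm behind the grasp point. The pads swing forward as they close: fully open they stand 13 mm farther back than shut.
Start: joints at [-78.736, 18.69, -11.035, 60.275, 0, 82.311], TCP at [0.179, -0.52, 0.25] pointing down, gripper open.
Joint ranges: [-152.03, 152.03], [-55.5, 102.48], [-74.3, 77.21], [-110.64, 120.58], [-84.22, 78.4], [-180, 180]. Speed limits (degrees/s): [147.25, 147.25, 180, 180, 180, 180].

### API

Orientations are given as a 3x3 rotation matrix whose columns are the frame's x, y, z axes.
In Python, from cell import bot gives the robot as it stands.
- The arm moves only by the tool move_arm, never from a script. Its arguments are lists of equal length, an entry for each row: "fingers": the gripper command: -1 is shut, 1 is fully open, values between are in proportion; "linear": the shift along the world's x, y, z in m, a list of three; "delta_rot": the turn, a rotation vector about the world's x, y, z in rad, a list of three. A call has 1 to 8 rows; each row shifts and turns the commanded pose from where the row before left it; what a row does not reach is not made up. A row lasts 1/8 s, in which the tool goes at most 62.5 mm and 10.7 degrees, less where a joint would pass 70% of its speed; a pose out of reach is approached as far as the arm can. A call with a gripper value outside its range is refused whole. The fingers move at their own pace and stop on an object; the grip force is fixed at half the most. Time passes only in rows, so rows that do not move let the fingers close. It gives the time, the measured TCP pose, the force, the opening and the grip force at its end, in the units of the state.
- bot.read_state(): the state, without advancing time (a new reading comes with each control period).
- bot.grab_frame(name): name is "scene" or "top" or "wrist"; returns a dict with "frame" (384x512x3 uint8, red, green, blue), "K" (3x3 intrinsics, pixels), "T" (4x4, takes a point from camera to world coordinates); the wrist camera has in their place "T_tool_cam" (4x4, takes a point from camera to tool coordinates, whose origin is the TCP and whose axes are the flange's). Camera axes: x right, y down, z forward; pixel columns grow to the right and rows downward; lengths in m; the calibration is good to about 2 mm. The wrist camera is an equidistant fisheye: a pixel r from the principal point sees the ray r / f radians off the axis. A picture is of the moment at which its call begins: read the wrist's pose just before it. There is no depth.
- bot.close_job(): hands the job in; it is judged then, once.
The state is a dict: "time_s": time; "joint_positions": joint angles; "qvel": joint speeds; "effort": joint torques, N m; "ee_pos": TCP position; "ee_rot": TCP orientation; "force": force on the tool from outside, world axes, zero at the start; "torque": the same for the moment, N m; "opening": finger opening in m; "grasp_force": force on a finger pad.
Only numpy, scipy, OpenCV 4.12 (cv2) and the standard library are available. Lean on these libraries where they do the work, as an engineer would, in place of code of your own. Each camera call takes 0.05 s, during which the arm holds its last target. There are 200 camera calls.

### The job

The grey lid lies on the white small-parts case on the cabinet, but its rim still stands up on all four sides. With the fingertips, press down the rim section on each of the four sides until every one has clicked shut. Do not grasp or lift the lid, and leave the other things alone.

Things in the scene. Friction and masses are not known exactly. Their poses are not given: they have to be found in the camera images.
- case: open white plastic small-parts case, fixed to the cabinet top, 104 x 144 x 51.5 mm (its own x, y, z; its front looks to -x). Origin at the centre of its underside. A big jar 138 mm tall, a tin, a spice jar and tweezers at the cabinet's edges are fixed and not part of the job
- lid: grey plastic lid, loose, about 0.33 kg, already plugged into the case the right way round: a flat middle panel (67 x 107 mm) that lies on the case's ledge, and hinged to its edges four rim sections with skirts, 123 x 163 mm over all when shut. Origin at the centre of the panel's underside, 49.5 mm above the case's underside; axes as the case's
- lid_panel (a point): centre of the top of the lid's panel, 53.5 mm above the case's underside. Of the four rim sections, two lie on the long sides (157 mm long), two at the ends (64 mm); each reaches 27.5 mm out from its hinge at the panel's edge. Shut, they are level, 2 mm above the panel; open, they slope up and outward, the outer edge about 10 mm higher
- front_press (a point): point on top of the long rim section on the lid's own -x side, in the middle of its length, 18 mm out from its hinge and 9.5 mm in from its outer edge, on the inmost of three thumb ribs; it moves with the section (above the case's underside: 55.5 mm when shut, about 62 mm when open)
- front (a joint): angle of that section: 0 = shut and level, 0.36 rad = standing open. A weak spring holds it open; pressed down, its bead meets a sprung catch in the case wall at about 0.33 rad, rides over it with 4 to 8 N straight down at the press point and clicks under it at about 0.15 rad; then the catch holds it shut. The section stops on the wall's top
- back_press (a point): point on top of the long rim section on the lid's own +x side, in the middle of its length, 18 mm out from its hinge and 9.5 mm in from its outer edge, on the inmost of three thumb ribs; it moves with the section (above the case's underside: 55.5 mm when shut, about 62 mm when open)
- back (a joint): angle of that section: 0 = shut and level, 0.36 rad = standing open. A weak spring holds it open; pressed down, its bead meets a sprung catch in the case wall at about 0.33 rad, rides over it with 4 to 8 N straight down at the press point and clicks under it at about 0.15 rad; then the catch holds it shut. The section stops on the wall's top
- left_press (a point): point on top of the short rim section on the lid's own +y side, in the middle of its length, 18 mm out from its hinge and 9.5 mm in from its outer edge, on the inmost of three thumb ribs; it moves with the section (above the case's underside: 55.5 mm when shut, about 62 mm when open)
- left (a joint): angle of that section: 0 = shut and level, 0.36 rad = standing open. A weak spring holds it open; pressed down, its bead meets a sprung catch in the case wall at about 0.33 rad, rides over it with 4 to 8 N straight down at the press point and clicks under it at about 0.15 rad; then the catch holds it shut. The section stops on the wall's top
- right_press (a point): point on top of the short rim section on the lid's own -y side, in the middle of its length, 18 mm out from its hinge and 9.5 mm in from its outer edge, on the inmost of three thumb ribs; it moves with the section (above the case's underside: 55.5 mm when shut, about 62 mm when open)
- right (a joint): angle of that section: 0 = shut and level, 0.36 rad = standing open. A weak spring holds it open; pressed down, its bead meets a sprung catch in the case wall at about 0.33 rad, rides over it with 4 to 8 N straight down at the press point and clicks under it at about 0.15 rad; then the catch holds it shut. The section stops on the wall's top
- pliers: small blue-handled pliers lying flat, 53 x 136 x 10 mm, loose bystander; origin under its middle
- spool: spool of wire, 48 mm across, 22 mm tall, loose bystander; origin at the centre of its underside
- needle_file: needle file with a blue sleeve, 160 mm long, 11 mm thick, loose bystander; origin under its middle
- small_jar: small red jar with a white screw lid, 40 mm across, 38 mm tall, loose bystander; origin at the centre of its underside

How it is judged:
By the outcome, as a careful person would: the job done as asked, in the order asked, and still so for the second after the job is handed in, with the robot touching nothing.
It also fails if it takes over 38 s, if anything falls off the work surface, if the arm or the gripper's body presses on something with over 40 N, if the wrist force passes 120 N, or if a joint passes its speed limit or range.

## Working session

There is one attempt and no reset: what is moved stays moved. The work goes in short steps, Python scripts to look and compute and a tool call to move; the robot and the scene stay as the last step left them, time stands still between calls to the robot, and variables do not carry over. Pictures are saved under pics/ and viewed, at most 10 in all, crops included, and the job is handed in when it is done.

Besides the shell and the picture viewer there is one more tool, called after "Request:" by a JSON object that holds its "api" and its "payload". move_arm: Moves the arm, as the interface text tells. Its arguments: {"type":"object","properties":{"fingers":{"type":"array"},"linear":{"type":"array"},"delta_rot":{"type":"array"}},"required":["fingers","linear","delta_rot"]}

```bash
mkdir -p pics; python3 - <<'E'
from cell import bot
import cv2, numpy as np
s=bot.read_state();print(s['ee_pos'],s['ee_rot'],s['opening'],bot.tip_reach,s['time_s'])
for n in('scene','top'):
    f=bot.grab_frame(n);cv2.imwrite(f'pics/{n}.png',f['frame'][:,:,::-1]);np.savez(f'pics/{n}.npz',**f);print(n,f['K'],f['T'])
E
```

```text
[ 0.17854451 -0.51964624  0.24949198] [[ 9.45789755e-01  3.24779387e-01 -2.98842878e-04]
 [ 3.24779420e-01 -9.45788312e-01  1.67244105e-03]
 [ 2.60532279e-04 -1.67883563e-03 -9.99998557e-01]] 0.08529668596786034 0.019 0.0
scene [[384.93202925   0.         255.91916695]
 [  0.         384.93202925 192.16977215]
 [  0.           0.           1.        ]] [[-0.84658643 -0.41043494  0.33887251  0.2595781 ]
 [-0.53215828  0.64081304 -0.55332289  0.44859096]
 [ 0.00994912 -0.64876946 -0.76091997  0.72225177]
 [ 0.          0.          0.          1.        ]]
top [[411.91464119   0.         251.2990739 ]
 [  0.         411.91464119 188.04335822]
 [  0.           0.           1.        ]] [[ 0.02034961 -0.9922741   0.12238463  0.42160896]
 [-0.99976352 -0.02113486 -0.00512132  0.00231132]
 [ 0.00766834 -0.12225147 -0.99246953  0.9191716 ]
 [ 0.          0.          0.          1.        ]]
```

View pics/top.png

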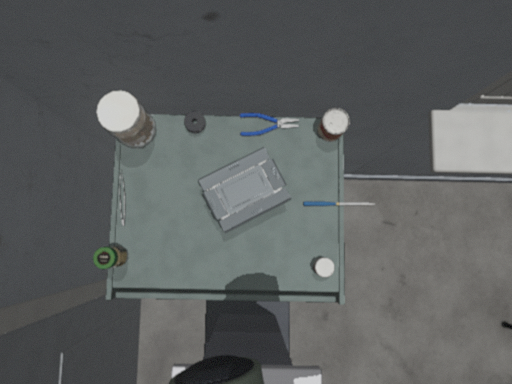

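View pics/scene.png

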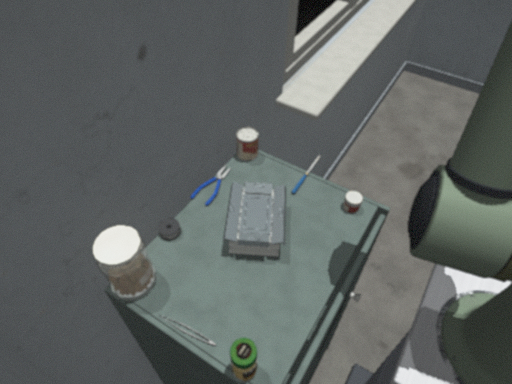

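The top view shows the lid centred near (244,190) with its long axis tilted about 20° and nothing close around it. I'll enlarge it to find the panel.

```bash
python3 - <<'E'
import cv2
i=cv2.imread('pics/top.png')[140:240,190:300]
i=cv2.convertScaleAbs(i,alpha=1.8)
cv2.imwrite('pics/topc.png',cv2.resize(i,None,fx=6,fy=6,interpolation=cv2.INTER_CUBIC)[:, :])
E
```

```text
(no output)
```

View pics/topc.png

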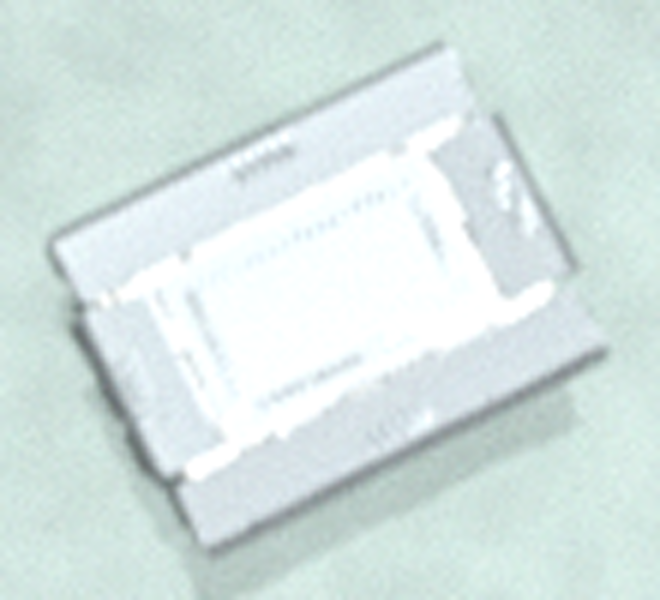

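The lid's long sections' outer corners in the crop are (52,240), (443,45), (605,350) and (212,548), and the thumb ribs are near (263,160), (398,430) and (512,195). I'll cast rays through these corners onto the height of the raised edge.

```bash
cat > h.py <<'E'
import numpy as np
def cast(f,uv,z):
    d=np.c_[np.array(uv,float),np.ones(len(uv))]@np.linalg.inv(f['K']).T@f['T'][:3,:3].T
    o=f['T'][:3,3]; return o+d*((z-o[2])/d[:,2])[:,None]
E
python3 - <<'E'
import numpy as np
from h import cast
f=np.load('pics/top.npz')
c=lambda p:np.array(p)/6-0.42+[190,140]
P=cast(f,c([(52,240),(443,45),(605,350),(212,548)]),.065)[:,:2]
print(P,P.mean(0),[np.linalg.norm(P[i]-P[i-1]) for i in range(4)])
l=(P[0]-P[1]+P[3]-P[2]);l/=np.linalg.norm(l);print('yaw long',np.degrees(np.arctan2(l[1],l[0])),l)
n=np.array([-l[1],l[0]]);m=P.mean(0)
print('ribs',cast(f,c([(263,160),(398,430),(512,195),(135,370)]),.062))
E2=cast(f,c([(500,115),(575,265),(78,320),(165,475)]),.065)[:,:2];print('ends',(E2-m)@l,(E2-m)@n)
# far (+x) , near, left(+l), right
r=33.5+18*np.cos(.36); r2=53.5+18*np.cos(.36)
for k,v in dict(n=n*r,mn=-n*r,l=l*r2,ml=-l*r2).items(): print(k,m+v/1000)
E
```

```text
[[ 0.54241614  0.10926289]
 [ 0.61479246 -0.02594551]
 [ 0.50794826 -0.08404652]
 [ 0.43673602  0.05048632]] [0.52547322 0.01243929] [np.float64(0.1209254871174448), np.float64(0.1533611523644638), np.float64(0.12161994709023728), np.float64(0.15221783537222855)]
yaw long 118.02725019750487 [-0.46989144  0.88272421]
ribs [[ 0.57283014  0.03655857  0.062     ]
 [ 0.478839   -0.01270974  0.062     ]
 [ 0.5622632  -0.05118462  0.062     ]
 [ 0.49780931  0.07915565  0.062     ]]
ends [-0.08232591 -0.08135739  0.08174287  0.07859501] [-0.02943781  0.02965934 -0.03114024  0.0307054 ]
n [ 0.48103146 -0.01121793]
mn [0.56991498 0.03609651]
l [0.49241817 0.07453554]
ml [ 0.55852827 -0.04965695]
```

Request:
{"api": "move_arm", "payload": {"fingers": [-1,-1,-1,-1,-1,-1,-1,-1], "linear": [[0.025,0.042,0],[0.025,0.042,0],[0.025,0.042,0],[0.025,0.042,0],[0.025,0.042,0],[0.025,0.042,0],[0.025,0.042,0],[0.025,0.042,-0.01]], "delta_rot": [[0,0,0.04],[0,0,0.04],[0,0,0.04],[0,0,0.038],[0,0,0],[0,0,0],[0,0,0],[0,0,0]]}}

```text
time_s: 1.1
ee_pos: [0.3796, -0.183, 0.2406]
ee_rot: [[0.883, 0.469, 0.001], [0.469, -0.883, -0.001], [0.001, 0.001, -1.0]]
force: [0.1, -0.8, 0.2]
opening: 0.0002
grasp_force: 0.0
```

Request:
{"api": "move_arm", "payload": {"fingers": [-1,-1,-1,-1,-1,-1,-1], "linear": [[0.025,0.042,-0.02],[0.025,0.042,-0.03],[0.025,0.042,-0.03],[0.025,0.045,-0.03],[0,0,-0.015],[0,0,0],[0,0,0]], "delta_rot": [[0,0,0],[0,0,0],[0,0,0],[0,0,0],[0,0,0],[0,0,0],[0,0,0]]}}

```text
time_s: 1.98
ee_pos: [0.4787, -0.0136, 0.1157]
ee_rot: [[0.883, 0.469, 0.0], [0.469, -0.883, -0.0], [0.0, 0.0, -1.0]]
force: [0.5, -0.2, 0.3]
opening: 0.0001
grasp_force: 0.0
```

```bash
python3 - <<'E'
from cell import bot
import cv2, numpy as np
s=bot.read_state();print(s['ee_pos'],s['ee_rot'],s['opening'],s['force'],s['time_s'])
f=bot.grab_frame('wrist');cv2.imwrite('pics/w1.png',f['frame'][:,:,::-1]);print(f['K'],f['T_tool_cam'])
E
```

```text
[ 0.47873353 -0.01361321  0.11573551] [[ 8.83245399e-01  4.68910956e-01  2.84945729e-04]
 [ 4.68911005e-01 -8.83245408e-01 -1.35245814e-04]
 [ 1.88258763e-04  2.53069431e-04 -9.99999950e-01]] 0.00013813642988935794 [ 0.48572532 -0.17592099  0.30365694] 1.975
[[297.31863964   0.         258.15606305]
 [  0.         297.31863964 196.81015947]
 [  0.           0.           1.        ]] [[-1.32616201e-03 -9.61543765e-01 -2.74648555e-01  6.94389340e-02]
 [ 9.99998479e-01 -1.58636545e-03  7.25289884e-04  4.45865325e-04]
 [-1.13309095e-03 -2.74647175e-01  9.61544406e-01 -1.24451885e-01]
 [ 0.00000000e+00  0.00000000e+00  0.00000000e+00  1.00000000e+00]]
```

View pics/w1.png

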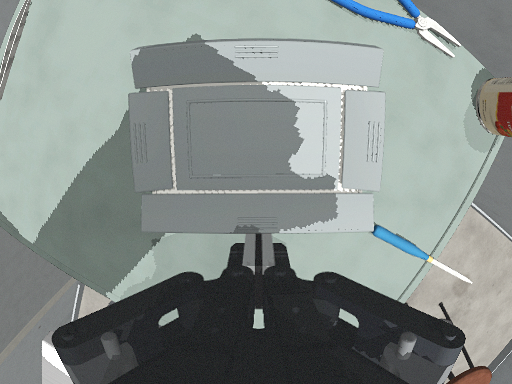

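The wrist view shows the lid level and square with the tool: near ribs (257,221), far ribs (257,51), end ribs (140,142) and (374,141). I'll cast those rays to check the targets.

```bash
python3 - <<'E'
from cell import bot
import numpy as np
s=bot.read_state();R=np.array(s['ee_rot']);p=np.array(s['ee_pos'])
f=bot.grab_frame('wrist');K=f['K'];T=f['T_tool_cam']
uv=np.array([(257,221),(257,51),(140,142),(374,141),(142,195),(373,194),(134,46),(382,46)],float)
d=(uv-K[:2,2]);r=np.linalg.norm(d,axis=1);t=r/K[0,0]
ray=np.c_[d/r[:,None]*np.sin(t)[:,None],np.cos(t)]@T[:3,:3].T
o=T[:3,3]
for q,v in zip(uv,ray):
    D=R@v;O=p+R@o;print(q,(O+D*((.063-O[2])/D[2]))[:2].round(4))
E
```

```text
[257. 221.] [ 0.4813 -0.0124]
[257.  51.] [0.5742 0.0366]
[140. 142.] [0.4928 0.0768]
[374. 141.] [ 0.562  -0.0528]
[142. 195.] [0.4615 0.0621]
[373. 194.] [ 0.5325 -0.0709]
[134.  46.] [0.5461 0.1084]
[382.  46.] [ 0.6183 -0.0281]
```

Request:
{"api": "move_arm", "payload": {"fingers": [-1,-1,-1,-1,-1,-1], "linear": [[0.001,0.001,-0.015],[0,0,-0.013],[0,0,-0.003],[0,0,-0.003],[0,0,-0.002],[0,0,0]], "delta_rot": [[0,0,0],[0,0,0],[0,0,0],[0,0,0],[0,0,0],[0,0,0]]}}

```text
time_s: 2.82
ee_pos: [0.4797, -0.0121, 0.0792]
ee_rot: [[0.883, 0.47, 0.0], [0.47, -0.883, 0.0], [0.0, -0.0, -1.0]]
force: [-0.2, -0.3, 1.1]
opening: -0.0
grasp_force: 0.0
```

Request:
{"api": "move_arm", "payload": {"fingers": [-1,-1,-1], "linear": [[0,0,-0.002],[0,0,-0.001],[0,0,0]], "delta_rot": [[0,0,0],[0,0,0],[0,0,0]]}}

```text
time_s: 3.2
ee_pos: [0.4799, -0.0122, 0.0762]
ee_rot: [[0.883, 0.47, 0.001], [0.47, -0.883, 0.0], [0.001, 0.0, -1.0]]
force: [-1.0, -0.8, -0.1]
opening: -0.0
grasp_force: 0.1
```

Request:
{"api": "move_arm", "payload": {"fingers": [-1,-1,-1], "linear": [[0,0,-0.001],[0,0,-0.0015],[0,0,0]], "delta_rot": [[0,0,0],[0,0,0],[0,0,0]]}}

```text
time_s: 3.58
ee_pos: [0.4798, -0.0122, 0.0745]
ee_rot: [[0.883, 0.47, 0.001], [0.47, -0.883, -0.0], [0.0, 0.0, -1.0]]
force: [-2.2, -0.2, 8.9]
opening: 0.0
grasp_force: 4.8
```

Request:
{"api": "move_arm", "payload": {"fingers": [-1,-1,-1,-1,-1,-1], "linear": [[0,0,0.035],[0.041,-0.02,0],[0.04,-0.02,0],[0,0,0],[0,0,-0.012],[0,0,-0.01]], "delta_rot": [[0,0,0],[0,0,0],[0,0,0],[0,0,0],[0,0,0],[0,0,0]]}}

```text
time_s: 4.32
ee_pos: [0.5589, -0.0515, 0.0854]
ee_rot: [[0.883, 0.47, -0.002], [0.47, -0.883, 0.001], [-0.002, -0.002, -1.0]]
force: [-0.6, -0.2, -0.2]
opening: -0.0004
grasp_force: 0.0
```

Request:
{"api": "move_arm", "payload": {"fingers": [-1,-1,-1,-1,-1,-1,-1], "linear": [[0,0,-0.003],[0,0,-0.003],[0,0,-0.002],[0,0,-0.002],[0,0,-0.0015],[0,0,-0.0015],[0,0,0]], "delta_rot": [[0,0,0],[0,0,0],[0,0,0],[0,0,0],[0,0,0],[0,0,0],[0,0,0]]}}

```text
time_s: 5.2
ee_pos: [0.5612, -0.0522, 0.0745]
ee_rot: [[0.883, 0.47, 0.001], [0.47, -0.883, -0.0], [0.001, 0.001, -1.0]]
force: [-2.7, 1.3, 6.3]
opening: 0.0002
grasp_force: 3.4
```

Next is the far (back) section, at (0.573, 0.037).

Request:
{"api": "move_arm", "payload": {"fingers": [-1,-1,-1,-1,-1,-1], "linear": [[0,0,0.035],[0.006,0.045,0],[0.006,0.044,0],[0,0,0],[0,0,-0.012],[0,0,-0.01]], "delta_rot": [[0,0,0],[0,0,0],[0,0,0],[0,0,0],[0,0,0],[0,0,0]]}}

```text
time_s: 5.95
ee_pos: [0.5722, 0.0359, 0.0856]
ee_rot: [[0.884, 0.468, -0.001], [0.468, -0.884, -0.0], [-0.001, -0.0, -1.0]]
force: [-0.5, 0.5, -0.7]
opening: -0.0001
grasp_force: 0.0
```

Request:
{"api": "move_arm", "payload": {"fingers": [-1,-1,-1,-1,-1,-1,-1], "linear": [[0,0,-0.003],[0,0,-0.003],[0,0,-0.002],[0,0,-0.002],[0,0,-0.0015],[0,0,-0.0015],[0,0,0]], "delta_rot": [[0,0,0],[0,0,0],[0,0,0],[0,0,0],[0,0,0],[0,0,0],[0,0,0]]}}

```text
time_s: 6.82
ee_pos: [0.5723, 0.0363, 0.0745]
ee_rot: [[0.883, 0.469, -0.0], [0.469, -0.883, -0.001], [-0.001, 0.001, -1.0]]
force: [-2.0, -0.2, 10.2]
opening: 0.0001
grasp_force: 5.1
```

Request:
{"api": "move_arm", "payload": {"fingers": [-1,-1,-1,-1,-1,-1], "linear": [[0,0,0.035],[-0.041,0.02,0],[-0.04,0.02,0],[0,0,0],[0,0,-0.012],[0,0,-0.01]], "delta_rot": [[0,0,0],[0,0,0],[0,0,0],[0,0,0],[0,0,0],[0,0,0]]}}

```text
time_s: 7.58
ee_pos: [0.4925, 0.0763, 0.0858]
ee_rot: [[0.883, 0.469, 0.0], [0.469, -0.883, -0.0], [0.0, 0.0, -1.0]]
force: [-0.8, -0.3, 0.3]
opening: 0.0001
grasp_force: 0.0
```

Request:
{"api": "move_arm", "payload": {"fingers": [-1,-1,-1,-1,-1,-1,-1], "linear": [[0,0,-0.003],[0,0,-0.003],[0,0,-0.002],[0,0,-0.002],[0,0,-0.0015],[0,0,-0.0015],[0,0,0]], "delta_rot": [[0,0,0],[0,0,0],[0,0,0],[0,0,0],[0,0,0],[0,0,0],[0,0,0]]}}

```text
time_s: 8.45
ee_pos: [0.4919, 0.0766, 0.0745]
ee_rot: [[0.883, 0.47, 0.001], [0.47, -0.883, -0.001], [0.0, 0.001, -1.0]]
force: [-2.9, 0.2, 9.7]
opening: -0.0
grasp_force: 4.8
```

Request:
{"api": "move_arm", "payload": {"fingers": [-1,-1,-1,-1,-1,-1], "linear": [[0,0,0.03],[-0.02,-0.04,0.03],[-0.03,-0.05,0.03],[-0.03,-0.04,0.02],[-0.02,0,0],[0,0,0]], "delta_rot": [[0,0,0],[0,0,0],[0,0,0],[0,0,0],[0,0,0],[0,0,0]]}}

```text
time_s: 9.2
ee_pos: [0.392, -0.0513, 0.1824]
ee_rot: [[0.884, 0.468, -0.0], [0.468, -0.884, -0.0], [-0.0, 0.0, -1.0]]
force: [-0.2, -0.8, 0.1]
opening: 0.0003
grasp_force: 0.0
```

```bash
python3 - <<'E'
from cell import bot
import cv2
f=bot.grab_frame('wrist');cv2.imwrite('pics/w2.png',f['frame'][:,:,::-1])
E
```

```text
(no output)
```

View pics/w2.png

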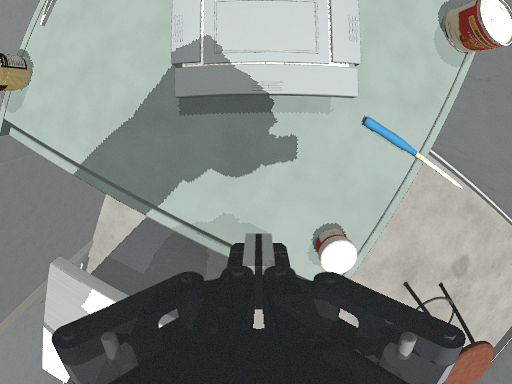

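The lid is partly out of view: its front edge is at row 95 and the rest is cut off at the top. I'll go back to the earlier viewpoint to compare.

Request:
{"api": "move_arm", "payload": {"fingers": [-1,-1,-1,-1], "linear": [[0.045,0.02,-0.03],[0.042,0.018,-0.037],[0,0,0],[0,0,0]], "delta_rot": [[0,0,0],[0,0,0],[0,0,0],[0,0,0]]}}

```text
time_s: 9.75
ee_pos: [0.4798, -0.0122, 0.1146]
ee_rot: [[0.882, 0.471, -0.002], [0.471, -0.882, 0.0], [-0.002, -0.001, -1.0]]
force: [-0.3, 0.7, 0.2]
opening: 0.0002
grasp_force: 0.0
```

```bash
python3 - <<'E'
from cell import bot
import cv2
f=bot.grab_frame('wrist');i=f['frame'][:,:,::-1];cv2.imwrite('pics/w3f.png',i)
a=cv2.imread('pics/w1.png')
c=lambda x:cv2.resize(x[25:245,115:400],None,fx=1.35,fy=1.35)
import numpy as np
cv2.imwrite('pics/w3.png',np.hstack([c(a),c(i)]))
E
```

```text
(no output)
```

View pics/w3.png

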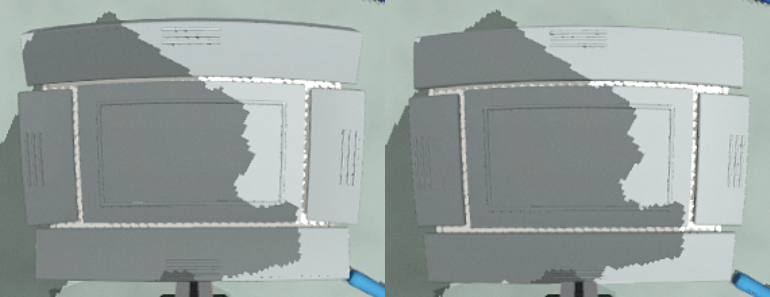

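All four sections now look level (right) compared with before (left). The front one, at rows 232–282, is the least clear, so I'll zoom in on it.

```bash
python3 - <<'E'
import cv2,numpy as np
c=lambda p:cv2.resize(cv2.imread(p)[182:242,130:390],None,fx=3,fy=3,interpolation=cv2.INTER_CUBIC)
d=cv2.resize(cv2.imread('pics/w2.png')[40:120,150:380],(780,240))
cv2.imwrite('pics/z.png',np.vstack([c('pics/w1.png'),c('pics/w3f.png'),d]))
E
```

```text
(no output)
```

View pics/z.png

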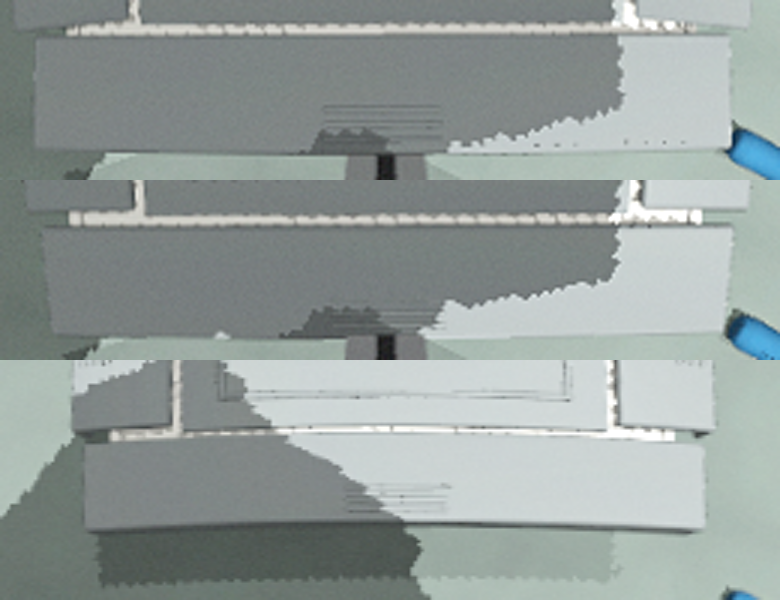

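The front section's outer edge was wider than its hinge edge before (35–730) and is narrower now (52–725), so it is down and level. I'll hand the job in.

```bash
python3 -c "
from cell import bot
print(bot.close_job())"
```

```text
the job is handed in; nothing more can be done
None
```

I pressed all four rim sections down to their stop with 6–10 N. In the last pictures they lie level with the fingers clear, and the job was handed in at about 10 s, but no verdict came back.

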